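# Park the stitching iron on the angled rest

### The arm

A 6-joint arm with a two-finger parallel gripper is mounted at the origin on the work surface. World frame = base frame: x ahead of the robot, y to its left, z up, the work surface at z = 0. Lengths are in m, angles in rad, forces in N, time in s.
With the tool pointing down it reaches from about 0.3 to 0.875 m from the base axis. Payload 6.4 kg.
Tool frame: the origin (TCP) lies between the finger pads; the fingertips stand 11 mm ahead of it and the grasp point (between the pads) lies 8 mm behind it (ctrl.tcp_to_tips is the y of the fingertips in the tool frame, in m); y points along the fingers, x is the direction in which the jaws open and shut, and the axes are right-handed (so a half turn about y gives the same grasp; the last joint's range is limited). The gripper opens to 85 mm and grips with 20 to 120 N. Pads are 22 mm wide; open, the fingers measure 114 mm over their backs; the gripper's body (76 mm by 85 mm) begins 54 mm behind the grasp point. The pads swing forward as they close: fully open they stand 13 mm farther back than shut.
Start: joints at [-1.524, 0.181, 1.607, -0, 1.354, -0.206], TCP at [0.144, -0.557, 0.216] pointing down, gripper open.
Joint ranges: [-2.99, 2.99], [-0.89, 2.07], [0.3, 2.58], [-1.14, 4.28], [0, 2.63], [-3.12, 3.12]. Speed limits (rad/s): [2.57, 2.57, 3.01, 3.14, 3.14, 3.14].

### API

Orientations are given as a unit quaternion [w, x, y, z].
In Python, from bench import ctrl gives the robot as it stands.
- The arm moves only by the tool apply_moves, never from a script. Its argument "plan" is text: rows parted by semicolons, each of 7 numbers parted by spaces: the shift along the tool's x, y, z each as a share of 0.05 m, from -1 to 1, then the turn, a rotation vector about the tool's x, y, z each as a share of 0.12 rad, from -1 to 1, then the opening, from 0 (shut) to 1 (fully open). In form: dx dy dz wx wy wz claw; .... A call has exactly 5 rows; each row shifts and turns the commanded pose from where the row before left it, along the tool's axes as they then stand; what a row does not reach is not made up. A row lasts 1/10 s, in which the tool goes at most 50 mm and 8.59 degrees, less where a joint would pass 70% of its speed; a pose out of reach is approached as far as the arm can. A call with a number of a shift or a turn outside -1 to 1 is refused whole. A call with a gripper value outside its range is refused whole. The fingers move at their own pace and stop on an object; the grip force is fixed at half the most. Time passes only in rows, so rows that do not move let the fingers close, or fill a call up. It gives the time, the measured TCP pose, the force and the opening at its end, in the units of the state.
- ctrl.get_obs(): the state, without advancing time (a new reading comes with each control period).
- ctrl.camera(name): name is "scene" or "top" or "wrist"; returns the picture (384x512x3 uint8, red, green, blue); there is no depth.
- ctrl.get_calibration(name): a dict with "intrinsics" (3x3 intrinsics, pixels), "k1" (the pictures are not rectified: a ray, as slopes to the right and down, at radius r is drawn at 1 + k1 r^2 times it, then the intrinsics apply), "R" (3x3) and "t" (3): a world point X has camera coordinates R X + t. Camera axes: x right, y down, z forward; pixel columns grow to the right and rows downward; lengths in m; the calibration is good to about 2 mm. A picture is of the moment at which its call begins: read the wrist's pose just before it. get_calibration takes no time and is no camera call; for the wrist camera it gives the pose at the moment of the call.
- ctrl.hand_in(): hands the job in, once; it reports no verdict.
Trained networks look in the newest picture that a camera, given by its name, has taken for a name from the list of things; names that differ only in an ending like _2 or _b are one class to them, and where a whole thing is asked for, a point or a joint stands for the part that bears it (a point fixed in the world has none). Each returns a list of dicts, best first, with "score" (0 to 1); they miss things now and then, are a little off and sometimes report something else, mostly with a low value. They report only what shows in the picture. A call takes as long as a camera call. They do not tell look-alikes from the thing itself.
- ctrl.recognise(camera, target): "point" ([x, y, z] in m, in world coordinates, good to about 4 mm: the middle of the surface that is visible of it).
The state is a dict: "time_s": time; "q": joint angles; "dq": joint speeds; "joint_efforts": joint torques, N m; "eef_pos": TCP position; "eef_rot": TCP orientation; "wrist_force": force on the tool from outside, world axes, zero at the start; "torque": the same for the moment, N m; "opening": opening from 0.0 (shut) to 1.0 (fully open).
Only numpy, scipy, OpenCV 4.12 (cv2) and the standard library are available. Lean on these libraries where they do the work, as an engineer would, in place of code of your own. Each camera call takes 0.05 s, during which the arm holds its last target.

### The job

Pick the stitching iron with the row of teeth up off the bench and lay it along the slope of the wooden angled rest, teeth pointing downhill between the two low side cheeks and close above the stop at the bottom, so that its handle sticks out past the top of the slope, ready to be taken from the side. Leave the round punch where it lies.

Things in the scene. Friction and masses are not known exactly. Their poses are not given: they have to be found in the camera images.
- iron: Stitching iron lying loose (mm): square wooden handle 110 long, 26 wide, 26 high with a steel butt cap, then a thin neck and a flat steel head 32 wide, 6 thick, ending in five teeth; 160 overall, 0.13 kg, balances near mid-handle. Origin: underside of the handle, midway along it. x runs from teeth to butt (handle -55 to 55, tooth tips at -105), z up as it lies.
- iron_tip (a point): The tips of the iron's teeth: the point on the tool's centre line at the very end of the teeth, 105 mm from the handle's middle and 13 mm above the underside plane. Axes as the iron's.
- bed: Sloping bed, pale board on a wooden wedge fixed to the bench; rises 30 degrees, facing the robot, 78 wide, 130 long from stop to open top edge (95 above bench). Origin: on its surface, mid-width, at the stop (30 above bench). x up the slope, y across, z square out of the surface. Stop 22 high; side cheeks 16 high from x=0 to 55, 50 clear between; no sides above. Sizes in mm.
- punch: The round punch, a bystander of the same kind lying loose on the bench: the same wooden handle, but a plain round steel tube 18 mm thick and 45 mm long instead of the toothed head. Origin: centre of the handle's underside; x from the tube towards the butt.
Not all that is in view belongs to the job. What is meant by the part that bears bed is not green or red, and is the smaller of those in its own colour.

How it is judged:
By the outcome, as a careful person would: the job done as asked, in the order asked, and still so for the second after the job is handed in, with the robot touching nothing.
It also fails if it takes over 40 s, if anything falls off the work surface, if the arm or the gripper's body presses on something with over 40 N, if the wrist force passes 120 N, or if a joint passes its speed limit or range.

## Working session

There is one attempt and no reset: what is moved stays moved. The work goes in short steps, Python scripts to look and compute and a tool call to move; the robot and the scene stay as the last step left them, time stands still between calls to the robot, and variables do not carry over. Pictures are saved under pics/ and viewed, and the job is handed in when it is done.

Besides the shell and the picture viewer there is one more tool, called after ">>>" as name(argument=value, ...) on one line, values as JSON. apply_moves: Moves the arm, as the interface text tells. Shift numbers are shares of 0.05 m and turn numbers shares of 0.12 rad, none past 1 either way. Its arguments: {"type":"object","properties":{"plan":{"type":"string"}},"required":["plan"]}

```bash
mkdir -p pics; ls; cat > h.py <<'E'
import numpy as np, cv2
from bench import ctrl
def snap(n,f):
    im=ctrl.camera(n); cv2.imwrite('pics/'+f,im[:,:,::-1]); return im
E
python3 - <<'E'
from h import *
o=ctrl.get_obs(); print(o['time_s'],o['eef_pos'],o['eef_rot'],o['opening'],ctrl.tcp_to_tips)
snap('scene','s0.png'); snap('top','t0.png')
for c in('scene','top'):
  k=ctrl.get_calibration(c); print({a:np.round(b,4).tolist() for a,b in k.items()})
  for t in('iron','bed','punch','iron_tip'):
    try: print(c,t,[(np.round(d['point'],3).tolist(),round(d['score'],2)) for d in ctrl.recognise(c,t)])
    except Exception as e: print(c,t,e)
print(ctrl.get_obs()['time_s'])
E
```

```text
pics
0.0 [ 0.14381539 -0.55612803  0.2154821 ] [ 0.55951873 -0.55856571  0.43337944 -0.43257993] 0.9993879527869214 0.011
{'intrinsics': [[362.7014, 0.0, 260.8919], [0.0, 362.7014, 194.1764], [0.0, 0.0, 1.0]], 'k1': -0.0656, 'R': [[0.2086, 0.978, 0.0069], [0.8013, -0.1668, -0.5746], [-0.5608, 0.1254, -0.8184]], 't': [-0.112, -0.4084, 1.4367]}
scene iron [([0.551, 0.298, 0.022], 0.68)]
scene bed [([0.454, -0.107, 0.06], 0.94), ([0.534, -0.28, 0.058], 0.7), ([0.27, -0.326, 0.086], 0.7)]
scene punch [([0.473, 0.108, 0.028], 0.92)]
scene iron_tip [([0.554, 0.293, 0.02], 0.77), ([0.472, 0.103, 0.028], 0.31)]
{'intrinsics': [[374.6364, 0.0, 250.5998], [0.0, 374.6364, 192.9783], [0.0, 0.0, 1.0]], 'k1': 0.0338, 'R': [[-0.0073, -1.0, 0.0064], [-0.9962, 0.0067, -0.0874], [0.0873, -0.0071, -0.9962]], 't': [0.0113, 0.5625, 1.1643]}
top iron [([0.541, 0.292, 0.025], 0.68)]
top bed [([0.267, -0.329, 0.091], 0.93), ([0.538, -0.274, 0.056], 0.89), ([0.783, -0.298, 0.082], 0.88), ([0.461, -0.109, 0.063], 0.66)]
top punch [([0.456, 0.11, 0.026], 0.66)]
top iron_tip [([0.539, 0.293, 0.027], 0.66)]
0.5
```

View pics/s0.png

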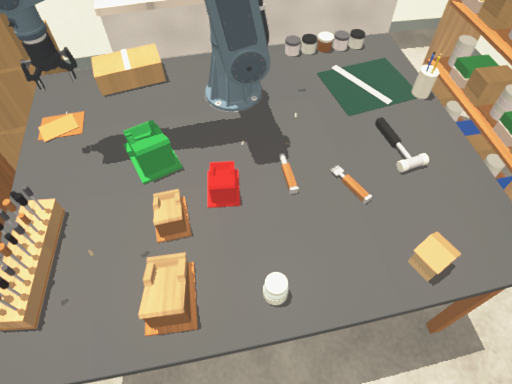

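View pics/t0.png

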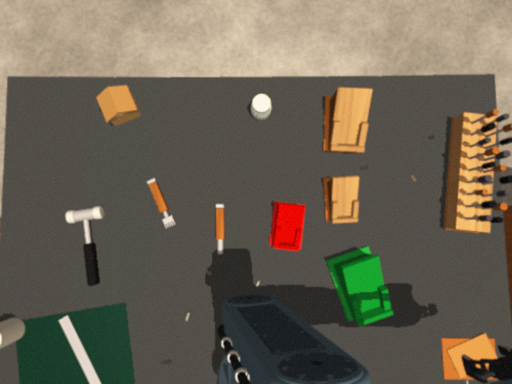

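```bash
python3 - <<'E'
import cv2,numpy as np
t=cv2.imread('pics/t0.png');s=cv2.imread('pics/s0.png')
f=lambda a,x,y,w,h,W=390,H=290:cv2.resize(a[y:y+h,x:x+w],(W,H),interpolation=cv2.INTER_CUBIC)
cv2.imwrite('pics/c0.png',np.vstack([np.hstack([f(t,310,165,64,48+16),f(t,130,170,64,64)]),np.hstack([f(s,140,180,64,64),f(s,320,150,64,64)])]))
E
```

```text
(no output)
```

View pics/c0.png

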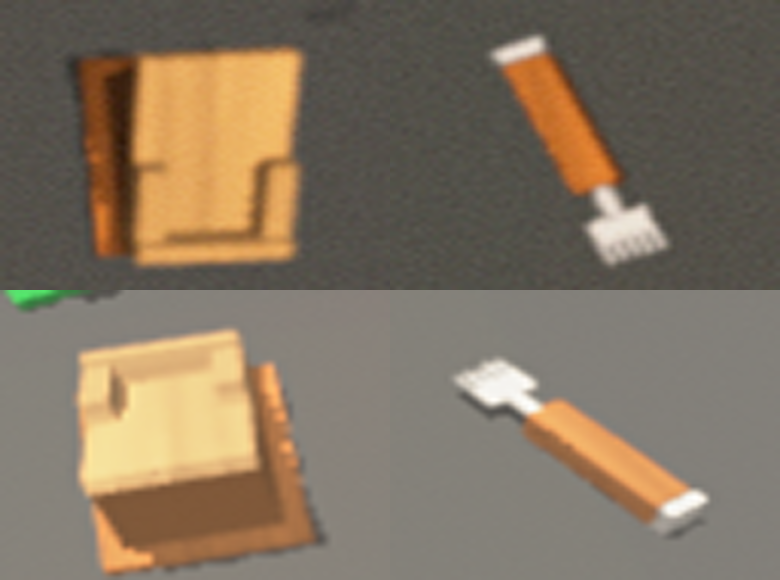

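```bash
cat >> h.py <<'E'
from scipy.spatial.transform import Rotation as Ro
def ray(c,uv,z,k=None):
    k=k or ctrl.get_calibration(c); K=np.array(k['intrinsics']);R=np.array(k['R']);t=np.array(k['t'])
    uv=np.atleast_2d(uv).astype(float); p=(uv-K[:2,2])/K[0,0]
    q=p.copy()
    for _ in range(20): q=p/(1+k['k1']*(q**2).sum(1,keepdims=True))
    d=np.c_[q,np.ones(len(q))]@R; o=-R.T@t
    return o+d*((z-o[2])/d[:,2])[:,None]
def proj(c,X,k=None):
    k=k or ctrl.get_calibration(c); K=np.array(k['intrinsics'])
    x=np.atleast_2d(X)@np.array(k['R']).T+np.array(k['t']); q=x[:,:2]/x[:,2:]
    return q*(1+k['k1']*(q**2).sum(1,keepdims=True))*K[0,0]+K[:2,2]
def rot(o): w,x,y,z=o['eef_rot']; return Ro.from_quat([x,y,z,w])
E
python3 - <<'E'
from h import *
np.set_printoptions(precision=4,suppress=True)
print('butt',ray('top',[151.05,179.95],.026),'tip',ray('top',[170.9,226.2],.013))
print('bedtop',ray('top',[[332.1,176.5],[359.5,175.6]],.095))
print('bedtop s',ray('scene',[[182.3,217.1],[153.9,223.0]],.095))
f=lambda x,y:(320+(x-390)/6.1,150+(y-290)/4.53)
print('iron s butt',ray('scene',[f(708,497),f(655,513)],.026),'tips',ray('scene',[f(455,380),f(498,360)],.013))
o=ctrl.get_obs();print(rot(o).as_matrix())
k=ctrl.get_calibration('wrist');R=np.array(k['R']);print('wcam',-R.T@k['t'],R,k['intrinsics'])
E
```

```text
butt [[0.606  0.3222 0.026 ]] tip [[0.4596 0.2606 0.013 ]]
bedtop [[ 0.6043 -0.2367  0.095 ]
 [ 0.6064 -0.3186  0.095 ]]
bedtop s [[ 0.6071 -0.2355  0.095 ]
 [ 0.6102 -0.313   0.095 ]]
iron s butt [[0.6047 0.3384 0.026 ]
 [0.6116 0.3068 0.026 ]] tips [[0.4708 0.2493 0.013 ]
 [0.4576 0.2785 0.013 ]]
[[ 0.2502  0.      0.9682]
 [-0.9682  0.0001  0.2502]
 [-0.0001 -1.      0.    ]]
wcam [ 0.2106 -0.5388  0.3732] [[ 0.2505 -0.9681 -0.0011]
 [-0.9312 -0.2413  0.2734]
 [-0.2649 -0.0675 -0.9619]] [[321.1399   0.     255.069 ]
 [  0.     321.1399 182.4333]
 [  0.       0.       1.    ]]
```

>>> apply_moves(plan="-0.36 -0.07 0.83 0 0 0 1;-0.36 -0.07 0.83 0 0 0 1;-0.36 -0.07 0.83 0 0 0 1;-0.36 -0.07 0.83 0 0 0 1;-0.36 -0.07 0.83 0 0 0 1")

```text
time_s: 1.0
eef_pos: [0.3234, -0.4165, 0.2343]
eef_rot: [-0.559, 0.559, -0.433, 0.433]
wrist_force: [0.5, -0.7, 0.0]
opening: 0.998
```

>>> apply_moves(plan="-0.36 -0.07 0.83 0 0 0 1;-0.36 -0.07 0.83 0 0 0 1;-0.36 -0.07 0.83 0 0 0 1;-0.36 -0.07 0.83 0 0 0 1;0 0 0 0 0 0 1")

```text
time_s: 1.5
eef_pos: [0.4686, -0.303, 0.2486]
eef_rot: [0.561, -0.56, 0.431, -0.432]
wrist_force: [-0.9, -0.5, 0.2]
opening: 1.001
```

```bash
python3 - <<'E'
from h import *
o=ctrl.get_obs();print(o['time_s'],o['eef_pos'])
k=ctrl.get_calibration('wrist')
im=snap('wrist','w1.png')
np.savez('k1.npz',**k)
P=ray('wrist',[[0,0],[511,0],[0,383],[511,383]],.05,k);print(P)
f=np.array
for a in [-.276]:
  print(proj('wrist',[[.607,-.237,.095],[.61,-.315,.095],[.4945,-.28,.03]],k))
E
```

```text
1.5 [ 0.46859879 -0.30296307  0.24863448]
[[ 0.55268184 -0.02277942  0.05      ]
 [ 0.67999366 -0.50347286  0.05      ]
 [ 0.0756113  -0.0477949   0.05      ]
 [ 0.25385202 -0.71794341  0.05      ]]
[[223.0050263   -8.42341475]
 [311.13392281  13.85726859]
 [242.43964237 125.87273752]]
```

View pics/w1.png

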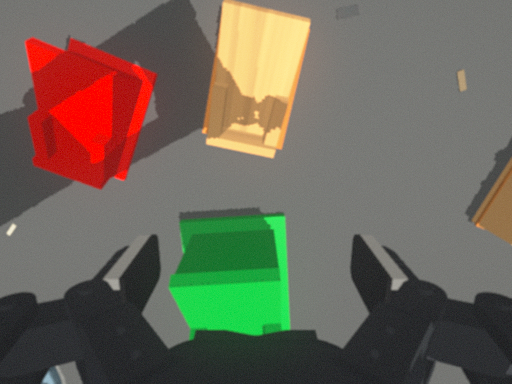

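>>> apply_moves(plan="-0.4 0 0.7 0 0.9 0 1;0 0 0.6 0 0.9 0 1;0 0 0 0 0 0 1;0 0 0 0 0 0 1;0 0 0 0 0 0 1")

```text
time_s: 2.05
eef_pos: [0.5223, -0.2749, 0.2476]
eef_rot: [-0.509, 0.509, -0.491, 0.491]
wrist_force: [0.4, -0.4, 0.1]
opening: 1.006
```

```bash
python3 - <<'E'
from h import *
o=ctrl.get_obs();print(o['time_s'],o['eef_pos'])
k=ctrl.get_calibration('wrist')
im=snap('wrist','w2.png')
np.savez('k2.npz',**k)
P=proj('wrist',[[.607,-.237,.095],[.61,-.315,.095],[.4945,-.28,.03]],k);print(P)
c=P.mean(0).astype(int);x0,y0=max(0,c[0]-100),max(0,c[1]-75);print(x0,y0)
cv2.imwrite('pics/w2c.png',cv2.resize(im[y0:y0+150,x0:x0+200,::-1],(800,600),interpolation=cv2.INTER_CUBIC))
E
```

```text
2.05 [ 0.52228418 -0.27491701  0.24761279]
[[217.80618096  71.06906308]
 [303.70392181  70.90087796]
 [259.24226808 174.59189141]]
160 30
```

View pics/w2c.png

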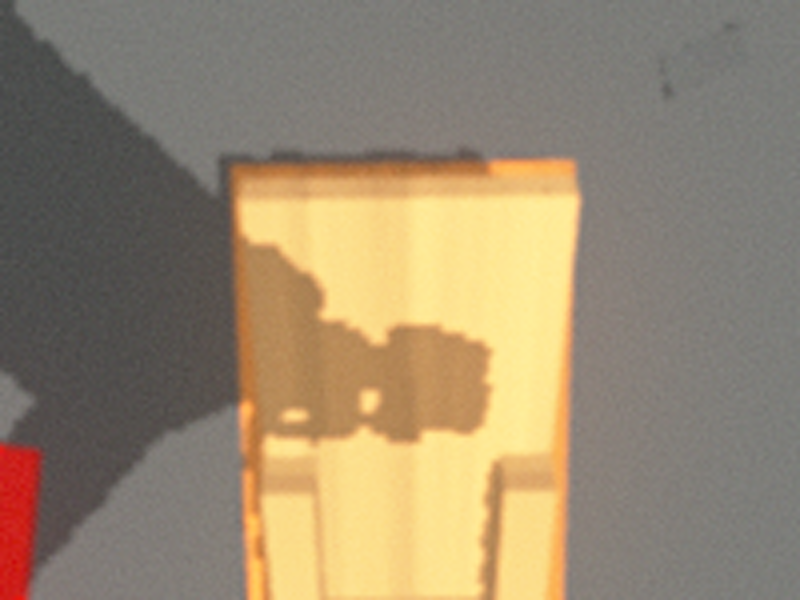

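```bash
python3 - <<'E'
from h import *
from scipy.optimize import least_squares
np.set_printoptions(precision=4,suppress=True)
im=cv2.imread('pics/w2.png');cv2.imwrite('pics/w2d.png',cv2.resize(im[110:240,180:340],(800,650))[:600])
k=dict(np.load('k2.npz'))
k['k1']=float(k['k1'])
print(ray('wrist',[[219.5,78.75],[305,78.75]],.095,k), ray('wrist',[[160+316/4,30+455/4],[160+500/4,30+455/4]],.03+.0275,k))
E
```

```text
[[ 0.6004 -0.2386  0.095 ]
 [ 0.6033 -0.3167  0.095 ]] [[ 0.5353 -0.256   0.0575]
 [ 0.5372 -0.3059  0.0575]]
```

View pics/w2d.png

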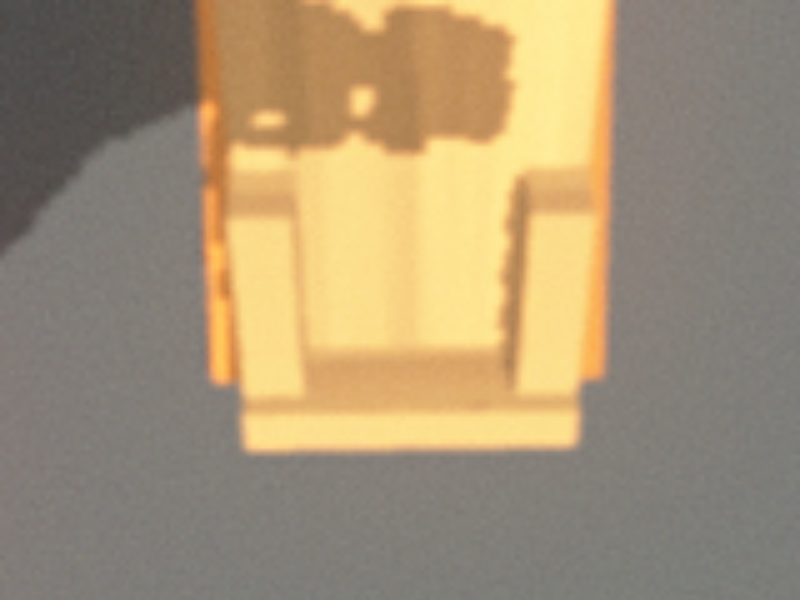

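>>> apply_moves(plan="-0.95 0 0.05 0 0 0 1;-0.95 0 0.05 0 0 0 1;-0.95 0 0.05 0 0 0 1;-0.95 0 0.05 0 0 0 1;-0.95 0 0.05 0 0 0 1")

```text
time_s: 2.6
eef_pos: [0.5265, -0.0355, 0.2482]
eef_rot: [0.509, -0.509, 0.491, -0.491]
wrist_force: [0.7, -0.1, -0.7]
opening: 0.997
```

>>> apply_moves(plan="-0.95 0 0.05 0 0 0 1;-0.95 0 0.05 0 0 0 1;-0.95 0 0.05 0 0 0 1;-0.95 0 0.05 0 0 0 1;-0.95 0 0.05 0 0 0 1")

```text
time_s: 3.1
eef_pos: [0.5307, 0.2024, 0.2483]
eef_rot: [0.509, -0.509, 0.491, -0.491]
wrist_force: [0.9, -0.0, -0.7]
opening: 1.004
```

>>> apply_moves(plan="-0.95 0 0.05 0 0 0 1;-0.8 0 0 0 -1 0 1;0 0 0 0 -1 0 1;0 0 0 0 -1 0 1;0 0 0 0 0 0 1")

```text
time_s: 3.6
eef_pos: [0.5302, 0.2885, 0.2479]
eef_rot: [-0.589, 0.589, -0.391, 0.391]
wrist_force: [-0.2, -0.7, 0.1]
opening: 1.001
```

```bash
python3 - <<'E'
from h import *
np.set_printoptions(precision=4,suppress=True)
o=ctrl.get_obs();print(o['time_s'],o['eef_pos'],rot(o).as_matrix())
k=ctrl.get_calibration('wrist')
im=snap('wrist','w3.png')
np.savez('k3.npz',**k)
P=proj('wrist',[[.607,.3225,.026],[.462,.2625,.013]],k);print(P)
print(ctrl.recognise('wrist','iron'),ctrl.recognise('wrist','iron_tip'))
E
```

```text
3.6 [0.5302 0.2885 0.2479] [[ 0.3876 -0.0001  0.9218]
 [-0.9218 -0.0003  0.3876]
 [ 0.0002 -1.     -0.0002]]
[[254.5511  77.2119]
 [253.8942 205.3442]]
[{'point': [0.5482, 0.2968, 0.027], 'score': 0.8}] [{'point': [0.5481, 0.2969, 0.022], 'score': 0.95}]
```

View pics/w3.png

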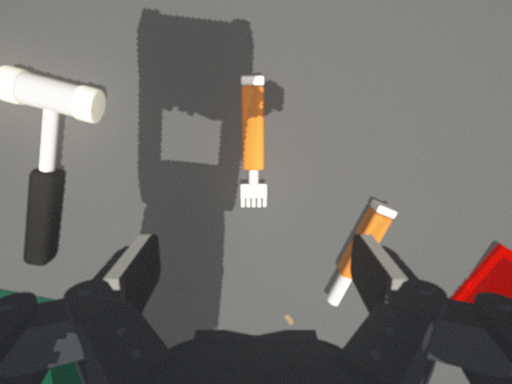

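```bash
python3 - <<'E'
import cv2
im=cv2.imread('pics/w3.png');cv2.imwrite('pics/w3c.png',cv2.resize(im[65:215,180:330],(600,600),interpolation=cv2.INTER_CUBIC))
E
```

```text
(no output)
```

View pics/w3c.png

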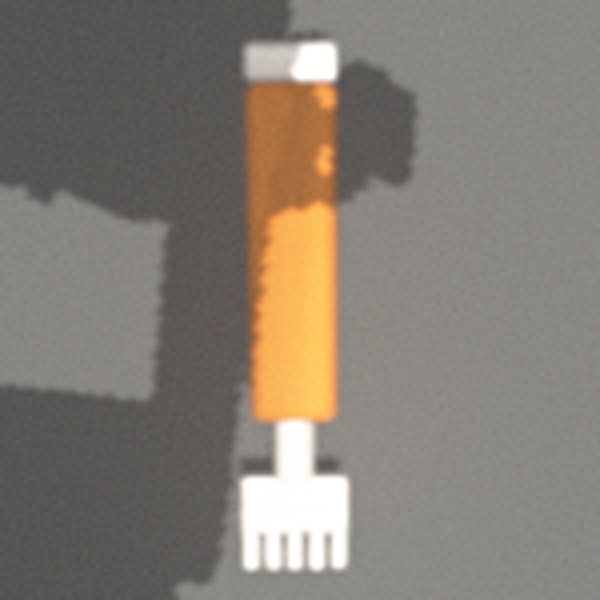

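```bash
python3 - <<'E'
from h import *
np.set_printoptions(precision=4,suppress=True)
k=dict(np.load('k3.npz'));k['k1']=float(k['k1'])
b=ray('wrist',[252.5,75.5],.026,k)[0];h=ray('wrist',[253.75,170],.026,k)[0];t=ray('wrist',[253.75,207.75],.013,k)[0]
print(b,h,t,np.linalg.norm((b-t)[:2]),np.linalg.norm((b-h)[:2]))
d=(b-t)[:2];d/=np.linalg.norm(d);print(d,np.degrees(np.arctan2(d[1],d[0])))
c=(t[:2]+d*.105+b[:2]-d*.055)/2
o=ctrl.get_obs();R=rot(o).as_matrix()
print(c,R.T@(np.r_[c,.016]-o['eef_pos']))
E
```

```text
[0.6078 0.3253 0.026 ] [0.5082 0.282  0.026 ] [0.4589 0.2614 0.013 ] 0.16204485533296895 0.10854076679843584
[0.9189 0.3945] 23.23311389984742
[0.5563 0.3032] [-0.004   0.232   0.0296]
```

>>> apply_moves(plan="-0.08 0.3 0.6 0 -0.09 0 1;0 0.9 0 0 0 0 1;0 0.95 0 0 0 0 1;0 0.95 0 0 0 0 1;0 0.7 0 0 0 0 1")

```text
time_s: 4.25
eef_pos: [0.5551, 0.3031, 0.0547]
eef_rot: [-0.589, 0.591, -0.39, 0.389]
wrist_force: [0.1, -0.1, -0.2]
opening: 0.998
```

>>> apply_moves(plan="0 0.5 0 0 0 0 1;0 0.34 0 0 0 0 1;0 0 0 0 0 0 1;0 0 0 0 0 0 1;0 0 0 0 0 0 1")

```text
time_s: 4.75
eef_pos: [0.5581, 0.3048, 0.018]
eef_rot: [0.592, -0.59, 0.388, -0.389]
wrist_force: [0.1, 0.3, -0.3]
opening: 0.998
```

```bash
python3 - <<'E'
from h import *
o=ctrl.get_obs();print(o['time_s'],o['eef_pos'],o['wrist_force'])
snap('wrist','w4.png')
E
```

```text
4.75 [0.55808388 0.30481738 0.01804431] [ 0.05641279  0.33910699 -0.3339426 ]
```

View pics/w4.png

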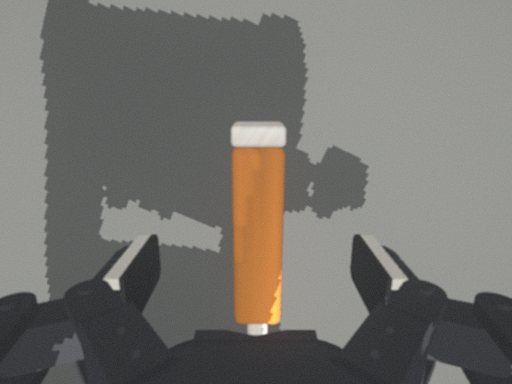

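>>> apply_moves(plan="0 0 0 0 0 0 0.6;0 0 0 0 0 0 0.3;0 0 0 0 0 0 0;0 0 0 0 0 0 0;0 0 0 0 0 0 0")

```text
time_s: 5.3
eef_pos: [0.5564, 0.3044, 0.0159]
eef_rot: [-0.591, 0.591, -0.388, 0.388]
wrist_force: [-0.5, -0.9, 0.6]
opening: 0.144
```

>>> apply_moves(plan="0 0 0 0 0 0 0;0 0 0 0 0 0 0;0 0 0 0 0 0 0;0 -0.3 0 0 0 0 0;0 -0.6 0 0 0 0 0")

```text
time_s: 5.8
eef_pos: [0.5543, 0.3037, 0.0594]
eef_rot: [-0.589, 0.592, -0.39, 0.387]
wrist_force: [0.6, 0.4, -0.4]
opening: 0.0
```

>>> apply_moves(plan="0 -0.9 0 0 0 0 0;0 -0.9 0 0 0 0 0;0 -0.9 0 0 0 0 0;0 -0.9 0 0 0 0 0;0 0 0 0 0 0 0")

```text
time_s: 6.3
eef_pos: [0.5603, 0.3058, 0.2512]
eef_rot: [0.595, -0.587, 0.385, -0.392]
wrist_force: [1.4, 0.5, 0.6]
opening: 0.002
```

```bash
python3 - <<'E'
from h import *
o=ctrl.get_obs();print(o['time_s'],o['eef_pos'],o['wrist_force'],o['opening'])
np.savez('k5.npz',**ctrl.get_calibration('wrist'),pos=o['eef_pos'],rot=rot(o).as_matrix())
snap('wrist','w5.png')
E
```

```text
6.3 [0.56029804 0.3058195  0.2512002 ] [1.44761313 0.52713517 0.60776718] 0.0015155184547969009
```

View pics/w5.png

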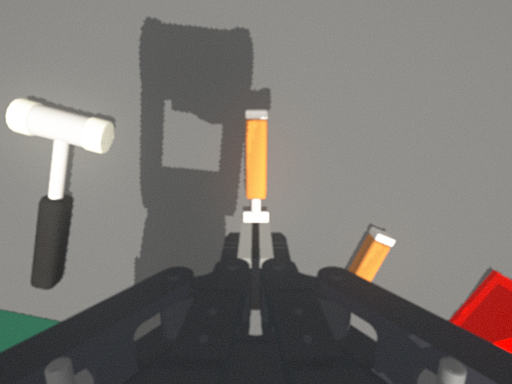

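```bash
python3 - <<'E'
from h import *
np.set_printoptions(precision=4,suppress=True)
o=ctrl.get_obs();R=rot(o).as_matrix();k=ctrl.get_calibration('wrist')
for v in [[0,0,0],[0,.011,0],[0,-.008,0],[.0425,-.002,0],[-.0425,-.002,0]]: print(v,proj('wrist',o['eef_pos']+R@v,k))
k['k1']=float(k['k1'])
print('now iron butt',ray('wrist',[257,110],.026,k),'handle end',ray('wrist',[257,199],.026,k))
o=ctrl.get_obs();print(o['eef_pos'],R)
snap('scene','s5.png');im=snap('top','t5.png')
s=cv2.imread('pics/s5.png')[110:260,270:470];t=cv2.imread('pics/t5.png')[130:280,100:300]
cv2.imwrite('pics/c5.png',np.vstack([cv2.resize(s,(400,300)),cv2.resize(t,(400,300))]))
E
```

```text
[0, 0, 0] [[256.5745 227.3235]]
[0, 0.011, 0] [[256.504  219.3348]]
[0, -0.008, 0] [[256.6316 233.7912]]
[0.0425, -0.002, 0] [[338.054  229.0207]]
[-0.0425, -0.002, 0] [[175.169  228.8932]]
now iron butt [[0.6057 0.324  0.026 ]] handle end [[0.5069 0.2811 0.026 ]]
[0.5588 0.3053 0.2471] [[ 0.3965  0.0094  0.918 ]
 [-0.918   0.0031  0.3965]
 [ 0.0009 -1.      0.0099]]
```

View pics/c5.png

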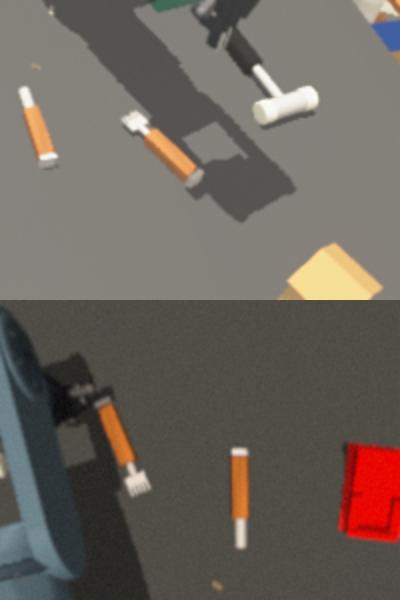

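```bash
python3 - <<'E'
from h import *
o=ctrl.get_obs();R=rot(o).as_matrix();p=np.mean([[.5603,.3058,.2512],[.5588,.3053,.2471]],0)
out=[]
for c,f in(('scene','s5'),('top','t5'),('wrist','w5')):
  im=cv2.imread(f'pics/{f}.png');P=proj(c,[p,p+R@[0,.011,0],p-R@[0,.05,0]]);print(c,P)
  x,y=P[0].astype(int);x=max(x,40)
  for q,col in zip(P,((0,0,255),(0,255,0),(255,0,0))): cv2.circle(im,tuple(np.round(q*1).astype(int)),0,col,-1)
  out.append(cv2.resize(im[y-40:y+40,x-40:x+40],(260,260),interpolation=cv2.INTER_NEAREST))
cv2.imwrite('pics/c6.png',np.hstack(out))
E
```

```text
scene [[375.58584672 136.25188745]
 [374.52441083 139.12978869]
 [380.64797067 122.49173697]]
top [[134.76473385 187.28346576]
 [136.04815173 187.71571274]
 [128.53867922 185.18697321]]
wrist [[257.09640453 227.02693649]
 [256.99176194 218.66680721]
 [257.8215215  284.85326755]]
```

View pics/c6.png

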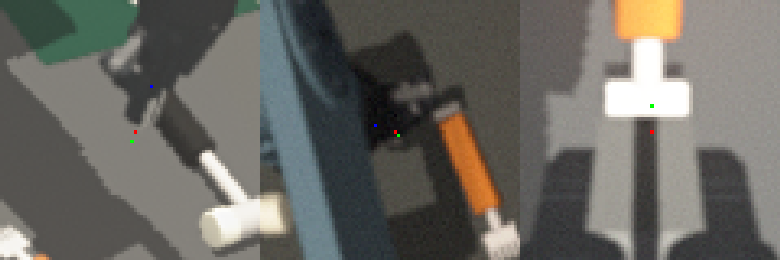

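```bash
python3 - <<'E'
from h import *
np.set_printoptions(precision=1,suppress=True)
o=ctrl.get_obs();R=rot(o).as_matrix();p=o['eef_pos'];k=ctrl.get_calibration('wrist')
for y in(.011,0,-.01,-.02,-.03): print(y,proj('wrist',p+np.array([[-.0425,y,.011],[-.0425,y,-.011],[-.002,y,.011],[-.002,y,-.011]])@R.T,k).tolist())
a=cv2.imread('pics/w4.png')[215:315,90:190];b=cv2.imread('pics/w5.png')[190:290,205:305];s=cv2.imread('pics/s5.png')[95:165,345:415]
cv2.imwrite('pics/c7.png',np.hstack([cv2.resize(v,(266,266),interpolation=cv2.INTER_CUBIC) for v in(a,b,s)]))
E
```

```text
0.011 [[179.55096311942032, 200.7261516043422], [181.9693886995512, 237.26369925963613], [252.97482439286307, 200.75699305588034], [253.0247025888405, 237.25533218666362]]
0 [[174.71988209063605, 207.68798819315955], [177.4419385180036, 246.2433901392341], [252.82083614705232, 207.70999443001287], [252.8787218989983, 246.21916337224292]]
-0.01 [[169.75815048414483, 214.83495017677313], [172.80885642159058, 255.4282409112442], [252.66277346166896, 214.84516249039677], [252.7294167616148, 255.3843868299399]]
-0.02 [[164.14228208266346, 222.92030969769323], [167.58517880218704, 265.7786777951177], [252.48398859167008, 222.9135583181362], [252.56118276231473, 265.7082664198281]]
-0.03 [[157.7328797123651, 232.14320257933363], [161.64915580784594, 277.5339037162656], [252.28010060079143, 232.11199152144627], [252.37014672580224, 277.4271936871342]]
```

View pics/c7.png

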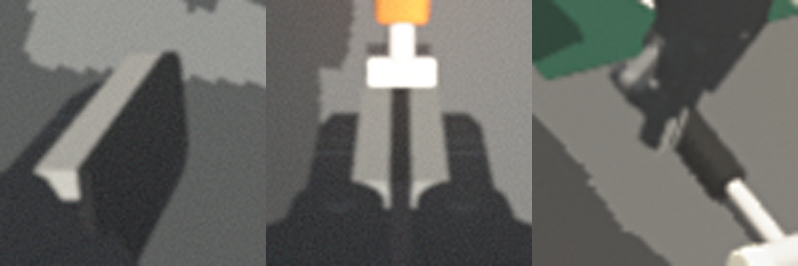

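>>> apply_moves(plan="0 0 0 0 0 0 1;0 0 0 0 0 0 1;0 0.8 0 0 0 0 1;0 0.8 0 0 0 0 1;0 0.9 0 0 0 0 1")

```text
time_s: 6.95
eef_pos: [0.5564, 0.3044, 0.1144]
eef_rot: [0.591, -0.591, 0.388, -0.389]
wrist_force: [1.0, 0.4, -0.2]
opening: 0.847
```

>>> apply_moves(plan="0 0.9 0 0 0 0 1;0 0.8 0 0 0 0 1;0 0.4 0 0 0 0 1;0 0.2 0 0 0 0 1;0 0 0 0 0 0 1")

```text
time_s: 7.45
eef_pos: [0.5549, 0.3038, -0.0013]
eef_rot: [-0.59, 0.592, -0.389, 0.388]
wrist_force: [-0.0, -0.3, -0.9]
opening: 1.0
```

```bash
python3 - <<'E'
from h import *
o=ctrl.get_obs();print(o['time_s'],o['eef_pos'],o['wrist_force'],o['opening'])
a=snap('wrist','w6.png');s=snap('scene','s6.png')
cv2.imwrite('pics/c8.png',np.hstack([cv2.resize(a,(400,300)),cv2.resize(s[130:220,300:420],(400,300),interpolation=cv2.INTER_CUBIC)])[:,:,::-1])
E
```

```text
7.45 [ 0.55487907  0.30384995 -0.00126002] [-0.04226894 -0.2817193  -0.86543768] 0.9995110666030039
```

View pics/c8.png

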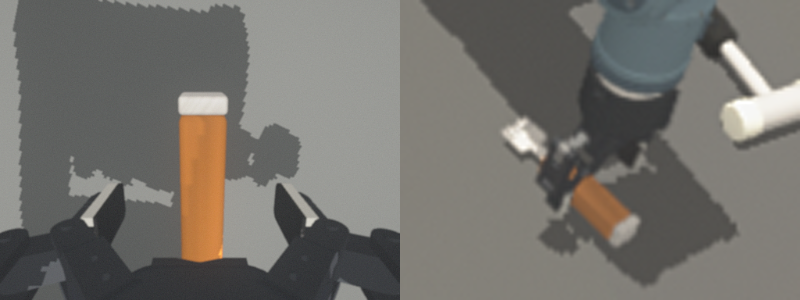

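>>> apply_moves(plan="0 0.12 0 0 0 0 1;0 0.12 0 0 0 0 1;0 0 0 0 0 0 0.6;0 0 0 0 0 0 0.5;0 0 0 0 0 0 0.45")

```text
time_s: 8.05
eef_pos: [0.5566, 0.3045, -0.0108]
eef_rot: [0.591, -0.591, 0.388, -0.389]
wrist_force: [-1.0, 0.7, 0.2]
opening: 0.512
```

```bash
python3 - <<'E'
from h import *
o=ctrl.get_obs();print(o['time_s'],o['eef_pos'],o['wrist_force'],o['opening'])
a=snap('wrist','w7.png');s=snap('scene','s7.png')
cv2.imwrite('pics/c9.png',np.hstack([cv2.resize(a,(400,300)),cv2.resize(s[130:220,300:420],(400,300),interpolation=cv2.INTER_CUBIC)])[:,:,::-1])
E
```

```text
8.05 [ 0.5565882   0.30446372 -0.01083502] [-0.96743804  0.67498275  0.20766278] 0.5122811047392404
```

View pics/c9.png

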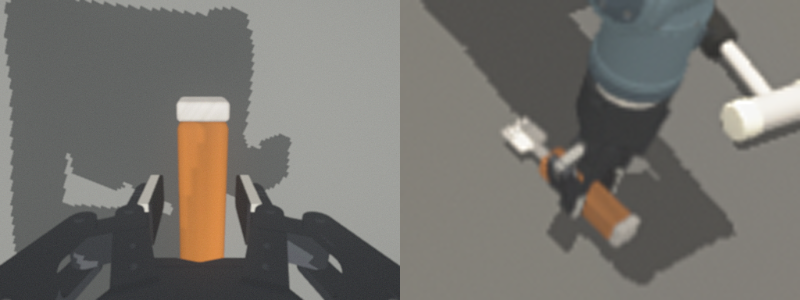

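>>> apply_moves(plan="0 0 0 0 0 0 0.3;0 0 0 0 0 0 0.1;0 0 0 0 0 0 0;0 0 0 0 0 0 0;0 0 0 0 0 0 0")

```text
time_s: 8.65
eef_pos: [0.5568, 0.3045, -0.0107]
eef_rot: [0.591, -0.591, 0.388, -0.389]
wrist_force: [0.0, -0.3, 3.9]
opening: 0.288
```

>>> apply_moves(plan="0 -0.1 0 0 0 0 0;0 -0.3 0 0 0 0 0;0 -0.6 0 0 0 0 0;0 -0.8 0 0 0 0 0;0 -0.9 0 0 0 0 0")

```text
time_s: 9.15
eef_pos: [0.5552, 0.304, 0.1247]
eef_rot: [-0.59, 0.592, -0.389, 0.388]
wrist_force: [0.8, 1.3, -1.7]
opening: 0.292
```

>>> apply_moves(plan="0 -0.9 0 0 0 0 0;0 -0.9 0 0 0 0 0;0 -0.7 0 0 0 0 0;0 0 0 0 0 0 0;0 0 0 0 0 0 0")

```text
time_s: 9.65
eef_pos: [0.5566, 0.3045, 0.2506]
eef_rot: [0.592, -0.59, 0.388, -0.389]
wrist_force: [-0.4, 0.4, -2.6]
opening: 0.293
```

```bash
python3 - <<'E'
from h import *
np.set_printoptions(precision=4,suppress=True)
o=ctrl.get_obs();print(o['time_s'],o['eef_pos'],rot(o).as_matrix(),o['wrist_force'],o['torque'],o['opening'])
k=ctrl.get_calibration('wrist');a=snap('wrist','w8.png')
np.savez('k8.npz',**k,pos=o['eef_pos'],rot=rot(o).as_matrix())
s=snap('scene','s8.png')
p=proj('scene',o['eef_pos'])[0].astype(int);y=max(p[1]-45,0);x=p[0]-60
cv2.imwrite('pics/c10.png',np.hstack([cv2.resize(a,(400,300)),cv2.resize(s[y:y+90,x:x+120],(400,300),interpolation=cv2.INTER_CUBIC)])[:,:,::-1])
E
```

```text
9.65 [0.5566 0.3045 0.2506] [[ 0.3965  0.0024  0.918 ]
 [-0.918   0.0008  0.3965]
 [ 0.0002 -1.      0.0025]] [-0.3678  0.4298 -2.6001] [-0.0417 -0.0204  0.0648] 0.2931419460994118
```

View pics/c10.png

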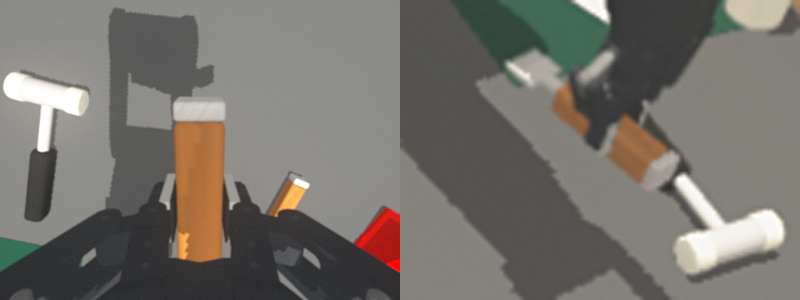

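```bash
python3 - <<'E'
from h import *
np.set_printoptions(precision=4,suppress=True)
d=np.load('k8.npz');k={a:d[a] for a in('intrinsics','R','t','k1')};p=d['pos'];R=d['rot']
for y in(-.005,-.011,-.017):
  print(y,proj('wrist',p+np.array([[-.013,y-.026,.055],[.013,y-.026,.055],[0,y,.055]])@R.T,k).tolist())
a=cv2.imread('pics/w8.png')[110:270,200:310];cv2.imwrite('pics/c11.png',cv2.resize(a,(412,600),interpolation=cv2.INTER_CUBIC))
E
```

```text
-0.005 [[223.66618079860015, 129.11221664572], [290.57898421751906, 129.14341957544352], [256.82963582447485, 122.790396301999]]
-0.011 [[222.1302415753227, 130.9543136633893], [292.283505695993, 130.98732993212838], [256.88733943232046, 124.06074448829969]]
-0.017 [[220.43788377198774, 132.98372307796288], [294.16168315891446, 133.01878222994108], [256.94985389450187, 125.43691991329914]]
```

View pics/c11.png

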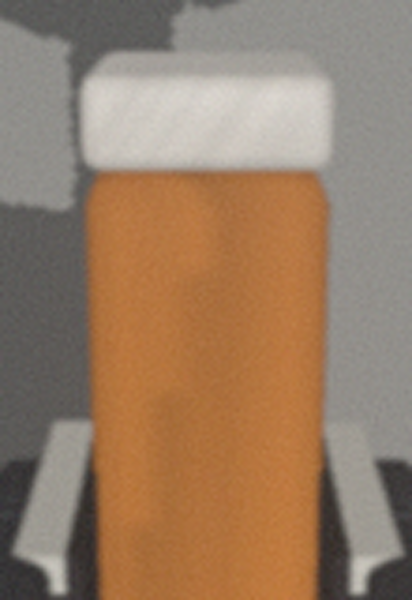

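```bash
cat > goal.py <<'E'
from h import *
np.set_printoptions(precision=4,suppress=True)
O=np.array([.4905,-.282,.03]);a=np.radians(2.2);b=np.radians(30)
ex=np.array([np.cos(b)*np.cos(a),np.cos(b)*np.sin(a),np.sin(b)]);n=np.array([-np.sin(b)*np.cos(a),-np.sin(b)*np.sin(a),np.cos(b)])
ey=np.cross(n,ex);G=np.c_[-ey,-n,ex]
def go(off,mid=.113):
    o=ctrl.get_obs();R=rot(o).as_matrix();tg=O+ex*mid-n*.010+n*off
    d=tg-o['eef_pos'];print(o['time_s'],'pos',o['eef_pos'],'tgt',tg,'shift units',R.T@d/.05,'turn units',Ro.from_matrix(R.T@G).as_rotvec()/.12)
    print('bed frame of iron mid',np.c_[ex,ey,n].T@(o['eef_pos']+R@[0,-.010,0]-O),'F',o['wrist_force'],o['opening'])
E
python3 - <<'E'
from goal import *
go(.08)
E
```

```text
9.75 pos [0.5553 0.3041 0.2474] tgt [ 0.5533 -0.2796  0.1471] shift units [10.7014  2.0155 -4.6585] turn units [ 4.3363  3.0062 -0.8037]
bed frame of iron mid [0.1893 0.5831 0.1533] F [-0.325  -0.8933 -1.105 ] 0.2930543555216715
```

>>> apply_moves(plan="0 0 0 0 0.8 0 0;0 0 0 0 1 0 0;0 0 0 0 1 0 0;0.5 0 0 0 0.3 0 0;0.9 0 0 0 0 0 0")

```text
time_s: 10.25
eef_pos: [0.5582, 0.2356, 0.2463]
eef_rot: [-0.508, 0.51, -0.491, 0.489]
wrist_force: [0.4, -1.3, -1.2]
opening: 0.29
```

```bash
python3 - <<'E'
from goal import *
go(.08)
E
```

```text
10.25 pos [0.5582 0.2356 0.2463] tgt [ 0.5533 -0.2796  0.1471] shift units [10.2929  1.984  -0.4847] turn units [ 4.3974 -0.0014 -0.0009]
bed frame of iron mid [0.189  0.5146 0.1522] F [ 0.3806 -1.3036 -1.2322] 0.2899553603810755
```

>>> apply_moves(plan="0.95 0 -0.05 0 0 0 0;0.95 0 -0.05 0 0 0 0;0.95 0 -0.05 0 0 0 0;0.95 0 -0.05 0 0 0 0;0.95 0 -0.05 0 0 0 0")

```text
time_s: 10.75
eef_pos: [0.5543, -0.0049, 0.2468]
eef_rot: [-0.508, 0.51, -0.492, 0.49]
wrist_force: [1.1, -0.2, -0.9]
opening: 0.293
```

>>> apply_moves(plan="0.95 0 -0.05 0 0 0 0;0.95 0 -0.05 0 0 0 0;0.95 0 -0.05 0 0 0 0;0.95 0 -0.05 0 0 0 0;0.95 0 -0.05 0 0 0 0")

```text
time_s: 11.25
eef_pos: [0.5504, -0.2424, 0.2467]
eef_rot: [-0.509, 0.509, -0.492, 0.49]
wrist_force: [0.4, 0.1, -1.4]
opening: 0.29
```

>>> apply_moves(plan="0.6 0 0 0.8 0 0 0;0 0 0 0.9 0 0 0;0 0 0 0.9 0 0 0;0 0 0 0.9 0 0 0;0 0 0 0.87 0 0 0")

```text
time_s: 11.75
eef_pos: [0.5518, -0.2706, 0.247]
eef_rot: [0.624, -0.358, 0.347, -0.602]
wrist_force: [0.1, -0.7, -1.2]
opening: 0.291
```

```bash
python3 - <<'E'
from goal import *
go(.08)
E
```

```text
11.75 pos [ 0.5518 -0.2706  0.247 ] tgt [ 0.5533 -0.2796  0.1471] shift units [ 0.1847  1.739  -0.9828] turn units [-0.0219 -0.0347  0.0026]
bed frame of iron mid [0.1619 0.0091 0.1671] F [ 0.1177 -0.7297 -1.1783] 0.291033881956415
```

>>> apply_moves(plan="0.1 0.5 -0.4 0 0 0 0;0.08 0.6 -0.4 0 0 0 0;0 0.65 -0.18 0 0 0 0;0 0.4 0 0 0 0 0;0 0 0 0 0 0 0")

```text
time_s: 12.25
eef_pos: [0.5624, -0.2768, 0.1259]
eef_rot: [0.624, -0.359, 0.351, -0.599]
wrist_force: [-1.2, 0.4, -0.7]
opening: 0.289
```

```bash
python3 - <<'E'
from goal import *
go(.0)
a=snap('wrist','w9.png');s=snap('scene','s9.png');t=snap('top','t9.png')
cv2.imwrite('pics/c12.png',np.vstack([np.hstack([cv2.resize(s[165:240,120:220],(400,300),interpolation=cv2.INTER_CUBIC),cv2.resize(t[150:225,290:390],(400,300),interpolation=cv2.INTER_CUBIC)]),np.hstack([cv2.resize(a,(400,300)),np.zeros((300,400,3),np.uint8)])])[:,:,::-1])
E
```

```text
12.25 pos [ 0.5624 -0.2768  0.1259] tgt [ 0.5933 -0.2781  0.0778] shift units [0.0537 1.1397 0.0602] turn units [ 0.0448 -0.0474 -0.0439]
bed frame of iron mid [0.1104 0.0023 0.057 ] F [-1.2307  0.4048 -0.7251] 0.28859321975251806
```

View pics/c12.png

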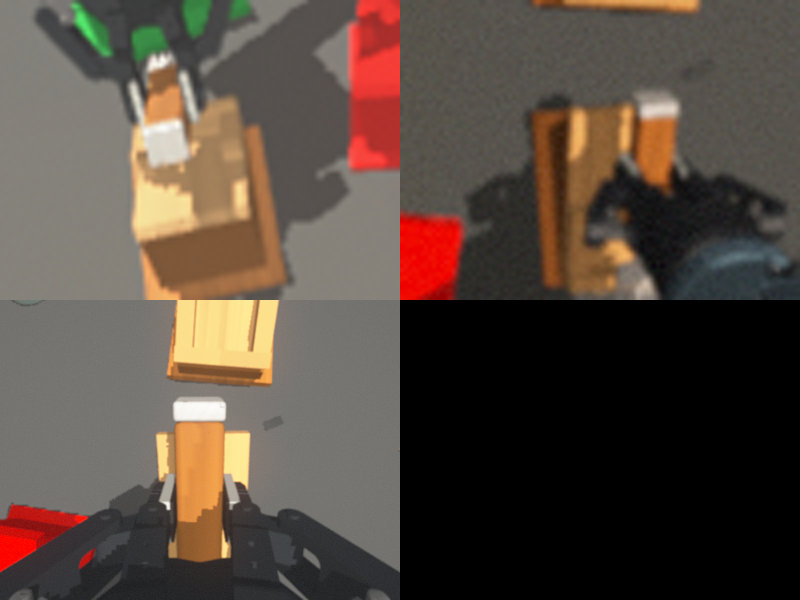

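```bash
python3 - <<'E'
from goal import *
k=ctrl.get_calibration('wrist')
print(proj('wrist',[O+ex*.13+ey*.039,O+ex*.13-ey*.039],k), proj('wrist',[O+ex*.136+ey*.039,O+ex*.136-ey*.039],k))
a=cv2.imread('pics/w9.png')[110:290,170:350];cv2.imwrite('pics/c13.png',cv2.resize(a,(600,600),interpolation=cv2.INTER_CUBIC))
E
```

```text
[[197.2267 174.2885]
 [313.9941 173.9988]] [[196.7541 165.5197]
 [314.4275 165.2243]]
```

View pics/c13.png

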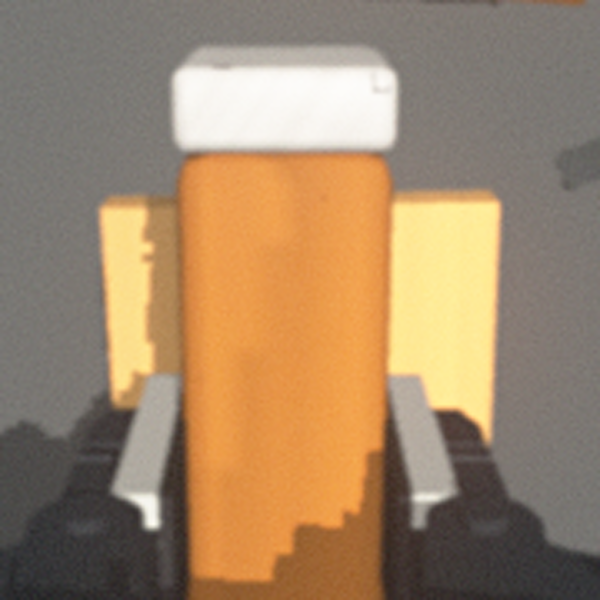

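>>> apply_moves(plan="0.06 0 0.1 0 0 0 0;0 0.3 0 0 0 0 0;0 0.3 0 0 0 0 0;0 0.2 0 0 0 0 0;0 0.06 0 0 0 0 0")

```text
time_s: 12.9
eef_pos: [0.5908, -0.2817, 0.0965]
eef_rot: [0.623, -0.36, 0.347, -0.601]
wrist_force: [0.2, -0.1, -1.2]
opening: 0.291
```

```bash
python3 - <<'E'
from goal import *
go(.0)
a=snap('wrist','w10.png');s=snap('scene','s10.png');t=snap('top','t10.png')
cv2.imwrite('pics/c14.png',np.vstack([np.hstack([cv2.resize(s[165:240,120:220],(400,300),interpolation=cv2.INTER_CUBIC),cv2.resize(t[150:225,290:390],(400,300),interpolation=cv2.INTER_CUBIC)]),np.hstack([cv2.resize(a,(400,300)),cv2.resize(a[110:260,160:360],(400,300))])])[:,:,::-1])
E
```

```text
12.9 pos [ 0.5908 -0.2817  0.0965] tgt [ 0.5933 -0.2781  0.0778] shift units [-0.0717  0.3497 -0.1422] turn units [-0.007  -0.0179  0.0101]
bed frame of iron mid [ 0.1201 -0.0036  0.0175] F [ 0.2267 -0.0992 -1.2128] 0.2909746827148039
```

View pics/c14.png

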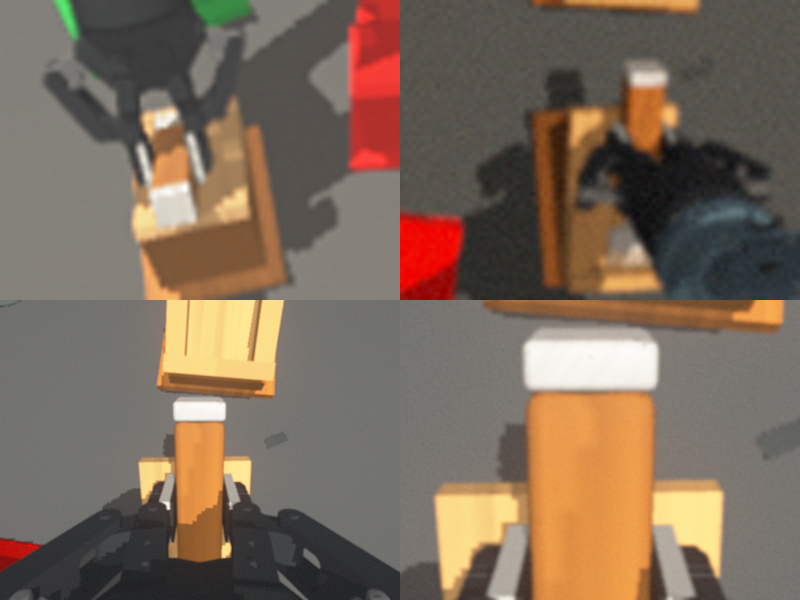

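>>> apply_moves(plan="-0.07 0 -0.11 0 0 0 0;0 0 0 0 0 0 0;0 0 0 0 0 0 0;0 0 0 0 0 0 0;0 0 0 0 0 0 0")

```text
time_s: 13.55
eef_pos: [0.5857, -0.2786, 0.0941]
eef_rot: [0.623, -0.36, 0.347, -0.602]
wrist_force: [1.4, 0.3, -0.5]
opening: 0.29
```

```bash
python3 - <<'E'
from goal import *
k=ctrl.get_calibration('wrist')
go(.0)
print(proj('wrist',[O+ex*.13+ey*.039,O+ex*.13-ey*.039],k))
a=snap('wrist','w11.png')
go(0)
cv2.imwrite('pics/c15.png',cv2.resize(a[110:260,160:360],(800,600),interpolation=cv2.INTER_CUBIC)[:,:,::-1])
E
```

```text
13.55 pos [ 0.5857 -0.2786  0.0941] tgt [ 0.5933 -0.2781  0.0778] shift units [-0.0057  0.3574 -0.0305] turn units [-0.009  -0.0199  0.0144]
bed frame of iron mid [ 0.1145 -0.0002  0.0179] F [ 1.4049  0.2913 -0.5133] 0.2898422169327599
[[183.5596 193.8489]
 [328.2583 193.4713]]
13.6 pos [ 0.5857 -0.2786  0.094 ] tgt [ 0.5933 -0.2781  0.0778] shift units [-0.0054  0.3561 -0.0296] turn units [-0.0082 -0.0197  0.014 ]
bed frame of iron mid [ 0.1145 -0.0002  0.0178] F [ 0.8921 -0.3621 -0.7288] 0.2931290459086232
```

View pics/c15.png

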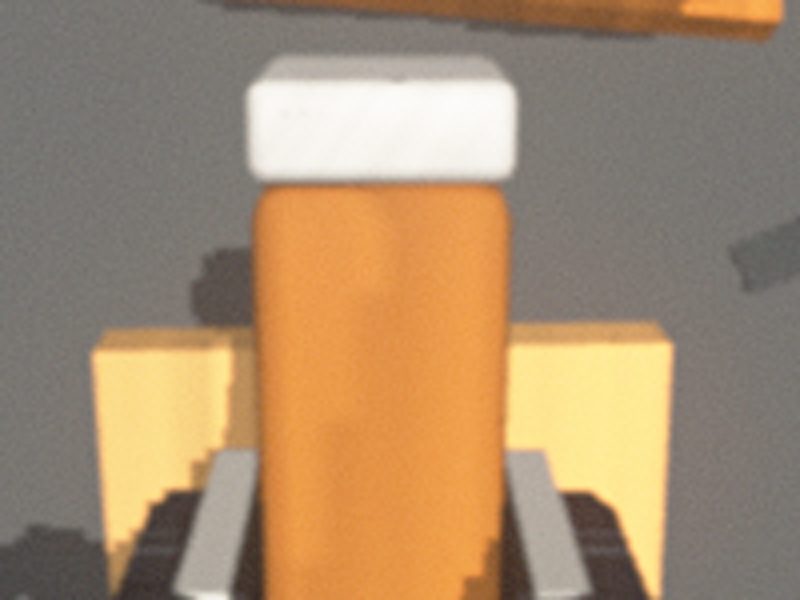

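>>> apply_moves(plan="0 0.1 -0.05 0 -0.08 0 0;0 0.1 0 0 0 0 0;0 0.06 0 0 0 0 0;0 0 0 0 0 0 0;0 0 0 0 0 0 0")

```text
time_s: 14.1
eef_pos: [0.5899, -0.2781, 0.081]
eef_rot: [0.625, -0.362, 0.344, -0.6]
wrist_force: [-0.2, 0.0, -0.7]
opening: 0.291
```

```bash
python3 - <<'E'
from goal import *
k=ctrl.get_calibration('wrist')
go(.0)
print(proj('wrist',[O+ex*.13+ey*.039,O+ex*.13-ey*.039],k))
a=snap('wrist','w12.png');s=snap('scene','s12.png')
cv2.imwrite('pics/c16.png',np.hstack([cv2.resize(a[140:290,160:360],(400,300)),cv2.resize(s[165:240,120:220],(400,300),interpolation=cv2.INTER_CUBIC)])[:,:,::-1])
E
```

```text
14.1 pos [ 0.5899 -0.2781  0.081 ] tgt [ 0.5933 -0.2781  0.0778] shift units [0.0011 0.0891 0.0259] turn units [-0.0042  0.0591  0.0086]
bed frame of iron mid [0.1117 0.0001 0.0045] F [-0.2284  0.0465 -0.7491] 0.29071940082331044
[[178.3606 196.0595]
 [335.4964 197.1006]]
```

View pics/c16.png

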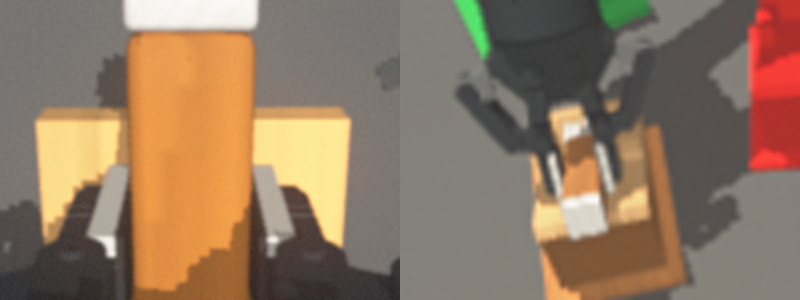

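>>> apply_moves(plan="0 0.04 0 0 0 0 0;0 0.04 0 0 0 0 0;0 0 0 0 0 0 0;0 0 0 0 0 0 0;0 0 0 0 0 0 0")

```text
time_s: 14.7
eef_pos: [0.5919, -0.2782, 0.0779]
eef_rot: [0.625, -0.362, 0.344, -0.6]
wrist_force: [0.3, -1.1, -1.7]
opening: 0.291
```

>>> apply_moves(plan="0 0.03 0 0 0 0 0;0 0 0 0 0 0 0;0 0 0 0 0 0 0;0 0 0 0 0 0 0;0 0 0 0 0 0 0")

```text
time_s: 15.2
eef_pos: [0.5926, -0.2784, 0.0772]
eef_rot: [0.625, -0.363, 0.344, -0.6]
wrist_force: [-6.2, 1.6, 6.1]
opening: 0.295
```

```bash
python3 - <<'E'
from goal import *
go(.0)
E
```

```text
15.2 pos [ 0.5926 -0.2784  0.0772] tgt [ 0.5933 -0.2781  0.0778] shift units [-0.0055 -0.0031  0.0185] turn units [-0.0083  0.0642  0.0124]
bed frame of iron mid [ 0.1121 -0.0003 -0.0002] F [-6.2087  1.5693  6.0866] 0.2950542515346974
```

>>> apply_moves(plan="0 0 0 0 0 0 0.33;0 0 0 0 0 0 0.38;0 0 0 0 0 0 0.45;0 0 0 0 0 0 0.5;0 0 0 0 0 0 0.5")

```text
time_s: 15.7
eef_pos: [0.5927, -0.2781, 0.0765]
eef_rot: [0.625, -0.362, 0.344, -0.6]
wrist_force: [1.1, -0.5, 0.1]
opening: 0.498
```

```bash
python3 - <<'E'
from goal import *
go(.0)
a=snap('wrist','w13.png');s=snap('scene','s13.png')
cv2.imwrite('pics/c17.png',np.hstack([cv2.resize(a[140:290,160:360],(400,300)),cv2.resize(s[165:240,120:220],(400,300),interpolation=cv2.INTER_CUBIC)])[:,:,::-1])
E
```

```text
15.7 pos [ 0.5927 -0.2781  0.0765] tgt [ 0.5933 -0.2781  0.0778] shift units [-0.0009 -0.0176  0.0234] turn units [-0.0063  0.06    0.0112]
bed frame of iron mid [ 0.1118 -0.     -0.0009] F [ 1.0829 -0.5298  0.1413] 0.4975278671753789
```

View pics/c17.png

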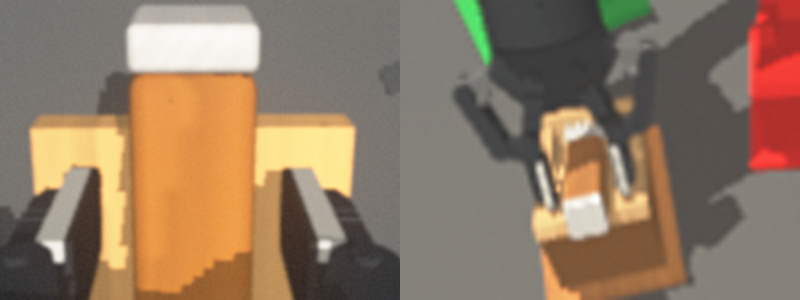

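>>> apply_moves(plan="0 0 0 0 0 0 0.75;0 -0.3 0 0 0 0 0.75;0 -0.8 0 0 0 0 0.75;0 -0.9 0 0 0 0 0.75;0 -0.9 0 0 0 0 0.75")

```text
time_s: 16.3
eef_pos: [0.5191, -0.2803, 0.2029]
eef_rot: [0.625, -0.363, 0.344, -0.599]
wrist_force: [0.4, -1.0, -0.6]
opening: 0.749
```

>>> apply_moves(plan="0 -0.5 0 -0.5 0 0 0.75;0 0 0 -1 0 0 0.75;0 0 0 -1 0 0 0.75;0 0 0 0 0 0 0.75;0 0 0 0 0 0 0.75")

```text
time_s: 16.8
eef_pos: [0.508, -0.2804, 0.2231]
eef_rot: [0.565, -0.451, 0.429, -0.541]
wrist_force: [-0.3, 0.3, -0.4]
opening: 0.747
```

```bash
python3 - <<'E'
from goal import *
go(.0)
k=ctrl.get_calibration('wrist')
print(proj('wrist',[O+ex*.13+ey*.039,O+ex*.13-ey*.039,O+n*.013+ex*.002, O+ex*.107+n*.026],k))
a=snap('wrist','w14.png');s=snap('scene','s14.png')
cv2.imwrite('pics/c18.png',np.hstack([cv2.resize(a,(400,300)),cv2.resize(s[165:240,120:220],(400,300),interpolation=cv2.INTER_CUBIC)])[:,:,::-1])
E
```

```text
16.8 pos [ 0.508  -0.2804  0.2231] tgt [ 0.5933 -0.2781  0.0778] shift units [0.0212 3.2129 1.011 ] turn units [2.4799 0.0702 0.0051]
bed frame of iron mid [0.1147 0.001  0.168 ] F [-0.2911  0.3134 -0.4041] 0.7467933798944116
[[214.5124  96.2192]
 [300.2203  96.9541]
 [256.0131 215.6717]
 [257.1874 131.7958]]
```

View pics/c18.png

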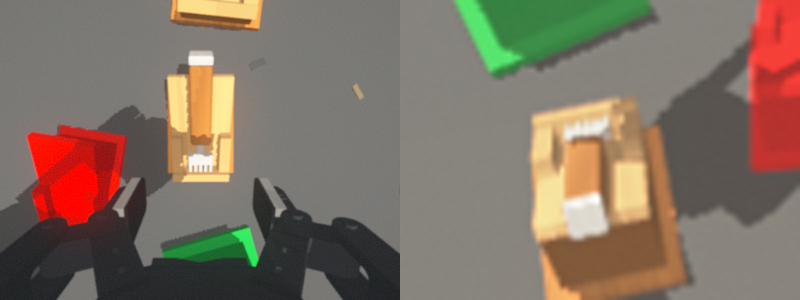

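Placed. A close crop to check whether the teeth clear the stop and nothing is still sliding.

```bash
python3 - <<'E'
from goal import *
a=cv2.imread('pics/w14.png');k=ctrl.get_calibration('wrist')
b=snap('wrist','w15.png')[:,:,::-1]
print(np.abs(a.astype(int)-b)[60:240,200:310].mean(), np.abs(a.astype(int)-b)[60:240,20:140].mean())
for x in(0,.005,.010): print(x,proj('wrist',[O+n*.013+ex*x,O+ex*(x+.160)+n*.026,O+n*0+ex*0],k).tolist())
cv2.imwrite('pics/c19.png',cv2.resize(b[60:240,180:340],(533,600),interpolation=cv2.INTER_CUBIC))
E
```

```text
4.660084175084175 3.742530864197531
0 [[256.1469047412068, 215.90455041978265], [257.7806476973771, 67.72301937593878], [256.132776049344, 208.62860103378085]]
0.005 [[256.18333641788286, 212.30730867902574], [257.85021837219585, 61.058187725158234], [256.132776049344, 208.62860103378085]]
0.01 [[256.2203438705001, 208.65408755906063], [257.92142604768094, 54.23956151127729], [256.132776049344, 208.62860103378085]]
```

View pics/c19.png

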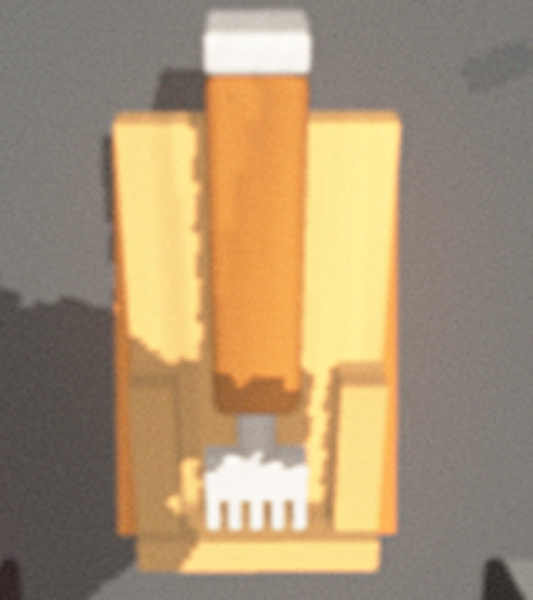

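```bash
python3 - <<'E'
from h import *
print([np.round(d['point'],3) for d in ctrl.recognise('scene','punch')],ctrl.get_obs()['time_s'])
print(ctrl.hand_in())
E
```

```text
[array([0.474, 0.107, 0.026])] 17.0
the job is handed in; nothing more can be done
None
```

The stitching iron is lying on the slope of the smaller wooden rest, teeth downhill between the two cheeks. Its handle sticks out about 30 mm past the top edge. I handed the job in at about 17 s.

**Last checks**
- The gripper is open and about 0.17 m clear of everything.
- Two pictures 0.05 s apart show the iron not moving.
- The punch is where it was: first seen at (0.473, 0.108), now at (0.474, 0.107).
- The highest wrist force I read was about 9 N, as the iron touched the slope.

**What did not go as planned**
- **First grasp missed:** the fingers closed just above the handle. The pictures showed the real fingertips about 20–30 mm short of where the tool data put them. I went lower and the second grasp held; the iron had shifted by at most about 2.5 mm.
- **Iron slid on release:** I let go with the teeth an estimated 7–9 mm above the stop, and the iron slid down the slope until it settled. The teeth now lie against the stop or within about 2 mm of it, so the gap I aimed for is mostly gone.

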